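# Reset the length stop of a cutting fence

## Robot

A 6-joint arm with a two-finger parallel gripper is mounted at the origin on the work surface. World frame = base frame: x ahead of the robot, y to its left, z up, the work surface at z = 0. Lengths are in m, angles in degrees, forces in N, time in s.
With the tool pointing down it reaches from about 0.3 to 0.75 m from the base axis. Payload 8.5 kg.
Tool frame: the origin (TCP) lies at the centre of the arm's flange, where the gripper is bolted on; the fingertips stand 166 mm ahead of it and the grasp point (between the pads) lies 147 mm ahead of it; z points along the fingers, y is the line along which they close (so a half turn about z gives the same grasp; the last joint's range is limited). The gripper opens to 88 mm and grips with 3 to 60 N. Pads are 18 mm wide; open, the fingers measure 123 mm over their backs; the gripper's body (75 mm by 187 mm) begins 45 mm behind the grasp point.
Start: joints at [-89.284, 21.807, 74.336, -0, 83.858, -12.336], TCP at [0.124, -0.536, 0.405] pointing down, gripper open.
Joint ranges: [-178.18, 178.18], [-50.72, 133.34], [12.68, 142.11], [-81.47, 261.47], [9.98, 163.14], [-165.26, 165.26]. Speed limits (degrees/s): [136.94, 136.94, 180, 180, 180, 180].

## Interface

Orientations are given as a 3x3 rotation matrix whose columns are the frame's x, y, z axes.
In Python, from plant import get_obs, read_camera, camera_info, hand_in gives the robot as it stands.
- The arm moves only by the tool send_rows, never from a script. Its argument "motion" is text: rows parted by semicolons, each of 7 numbers parted by spaces: the shift along the tool's x, y, z in mm, then the turn, a rotation vector about the tool's x, y, z in rad, then the opening, from -1 (shut) to 1 (fully open), so that 0 is half open. In form: dx dy dz ax ay az jaw; .... A call has 1 to 12 rows; each row shifts and turns the commanded pose from where the row before left it, along the tool's axes as they then stand; what a row does not reach is not made up. A row lasts 1/12 s, in which the tool goes at most 41.7 mm and 7.16 degrees, less where a joint would pass 70% of its speed; a pose out of reach is approached as far as the arm can. A call with a gripper value outside its range is refused whole. The fingers move at their own pace and stop on an object; the grip force is fixed at half the most. Time passes only in rows, so rows that do not move let the fingers close. It gives the time, the measured TCP pose, the force, the opening and the grip force at its end, in the units of the state.
- get_obs(): the state, without advancing time (a new reading comes with each control period).
- read_camera(name): name is "side" or "top"; returns the picture (420x560x3 uint8, blue, green, red); there is no depth.
- camera_info(name): a dict with "fovy" (degrees; the focal length in pixels is half the picture's height over the tangent of half this angle, whatever the lens; pixels are square), "cx", "cy" (the principal point, pixels), "R" (3x3) and "t" (3): a world point X has camera coordinates R X + t. Camera axes: x right, y down, z forward; pixel columns grow to the right and rows downward; lengths in m; the calibration is good to about 2 mm. A picture is of the moment at which its call begins. camera_info takes no time and is no camera call.
- hand_in(): hands the job in; it is judged then, once.
The state is a dict: "time": time; "joint_pos": joint angles; "joint_vel": joint speeds; "joint_torque": joint torques, N m; "ee_pos": TCP position; "orientation": TCP orientation; "wrist_force": force on the tool from outside, world axes, zero at the start; "wrist_torque": the same for the moment, N m; "opening": finger opening in m; "gripper_force": force on a finger pad.
Only numpy, scipy, OpenCV 4.12 (cv2) and the standard library are available. Lean on these libraries where they do the work, as an engineer would, in place of code of your own. Each camera call takes 0.05 s, during which the arm holds its last target. There are 200 camera calls.

## Task

On the measuring rail, set the sliding length stop against the preset stop that carries the upright round-headed pin: with closed fingertips press down the spring key in the middle of the slider to free its brake, keep it pressed while you push the slider along the rail until it is right up against that stop, then let the key spring back up and draw clear so that the brake holds it there. Do not drag the slider against its brake, and pick up or shift nothing else on the bench.

Things in the scene. Friction and masses are not known exactly. Their poses are not given: they have to be found in the camera images.
- rail: aluminium measuring rail fixed to the bench, 60 mm wide, 512 mm long, top 24 mm above the bench; origin at the centre of its underside, y along the rail, x across it (away from the robot), z up. A flat steel ruler lies along its -x side (to x = -68 mm), an upright plywood fence, 42 mm high, along its +x side (x = 46 to 64 mm). Its place and yaw vary.
- key_top (a point): centre of the top face of the spring key: a grey ribbed plate, 56 x 56 mm, in the middle of the slider, between its raised ends; 50 mm above the bench when up. Moves with slider and key; axes as the rail's.
- slider (a point): the sliding length stop: point at its middle, at bench height, right under the key; axes as the rail's. Black, 112 mm long along the rail, 72 mm wide, with a thin steel tongue over the ruler. Its two ends are raised blocks, 26 mm long, tops 60.5 mm above the bench, with a 60 mm gap between for the key. A fingertip on the key can push on an end block's inner face, 10.5 mm above the raised key.
- carriage (a joint): position of the slider's middle along the rail's y axis, m, 0 at the rail's middle. With the brake on it resists with 20 to 30 N; with the key down it slides with a few newtons and stays where it is left.
- key (a joint): how far the key is pressed down, m: 0 up (brake on), 0.008 fully down on a hard stop. It starts to move at about 6 N, is fully down at about 9 N and springs back when let go. Beyond about 1 mm the brake is free; press it at least 4 mm.
- pin_stop: the preset stop to go to: a steel block 72 mm across the rail, 24 mm along it, fixed on the rail, flat top 54 mm above the bench, bearing an upright pin with a round 34 mm head (top 84 mm above the bench). Origin: middle of the block's underside, 24 mm above the bench; axes as the rail's. It may be on either side of the slider. With the slider against it, the key's middle is 68 mm from this origin.
- plain_stop: the other preset stop: the same block with a flat top and no pin, on the other side of the slider. Leave it alone; the slider does not go here.
- tape: bystander, loose, leave it alone: yellow and black tape measure, upright, 66 x 36 x 62 mm; origin at the middle of its underside
- offcut: bystander, loose, leave it alone: flat wooden offcut, 50 x 110 x 19 mm; origin at the middle of its underside
- screwdriver: bystander, loose, leave it alone: screwdriver lying flat; origin at the middle of its underside
- level: bystander, loose, leave it alone: small yellow spirit level, 22 x 160 x 42 mm high; origin at the middle of its underside
- screw_jar: bystander, loose, leave it alone: jar with dark lid, 68 mm diameter, 80 mm high; origin at the middle of its underside
- pencil: bystander, loose, leave it alone: flat carpenter's pencil lying on the bench, 120 x 14 x 8 mm; origin at the middle of its underside

How it is judged (in metres and radians):
On the way, in this order (a step that is already met when the one before it is completed fails the run):
1. the key is pressed while the slider is still well short of the pinned stop (value of joint key above 0.003 m and horizontal distance between key_top and pin_stop above 0.09 m), for 0.1 s.
2. the slider reaches the pinned stop with the key held down (value of joint key above 0.001 m and horizontal distance between key_top and pin_stop below 0.072 m), for 0.05 s.
At the end, for the whole second after the job is handed in: The slider stands at rest within 4 mm of the pinned stop, and its key is back up (pressed by less than 1 mm) so that the brake holds (horizontal distance between key_top and pin_stop below 0.072 m and value of joint key below 0.001 m and velocity of joint carriage between -0.005 and 0.005 m/s); the robot touches nothing.
It fails at once if the slider is dragged along (faster than 15 mm/s) with its brake on (value of joint key below 0.0003 m and (velocity of joint carriage above 0.015 m/s or velocity of joint carriage below -0.015 m/s)).
It fails at once if a bystander is picked up or shifted by more than 20 mm (distance of any of tape, offcut, screwdriver, level, screw_jar, pencil from where it was at the start of the episode above 0.02 m).
It also fails if it takes over 38 s, if anything falls off the work surface, if the arm or the gripper's body presses on something with over 40 N, if the wrist force passes 120 N, or if a joint passes its speed limit or range.

## Working session

There is one attempt and no reset: what is moved stays moved. The work goes in short steps, Python scripts to look and compute and a tool call to move; the robot and the scene stay as the last step left them, time stands still between calls to the robot, and variables do not carry over. Pictures are saved under pics/ and viewed, at most 10 in all, crops included, and the job is handed in when it is done.

Besides the shell and the picture viewer there is one more tool, called after "Call:" as name(argument=value, ...), one argument or row to a line, values as JSON. send_rows: Moves the arm, as the interface text tells. Its arguments: {"type":"object","properties":{"motion":{"type":"string"}},"required":["motion"]}

```bash
mkdir -p pics
python3 - <<'E'
from plant import *
import cv2
for n in("top","side"):
    cv2.imwrite(f"pics/{n}0.png",read_camera(n)); i=camera_info(n); print(n,i)
o=get_obs(); print(o["time"],o["ee_pos"],o["orientation"],o["opening"])
E
```

```text
top {'fovy': 43.67766005282501, 'cx': 276.7160344954171, 'cy': 212.5774580347982, 'R': array([[-0.01971201, -0.999714  , -0.01354114],
       [-0.98315147,  0.02184362, -0.1814829 ],
       [ 0.18172678,  0.0097356 , -0.98330087]]), 't': array([0.03590018, 0.54732068, 0.87381248])}
side {'fovy': 49.38656914965511, 'cx': 277.2427990850208, 'cy': 209.30215567855134, 'R': array([[-0.898323  , -0.43919929, -0.01094454],
       [-0.25695007,  0.54543722, -0.79779377],
       [ 0.35636001, -0.71386429, -0.60283109]]), 't': array([0.47405546, 0.17769981, 0.59881261])}
0.1 [ 0.12421424 -0.53575079  0.40421341] [[ 9.74170126e-01  2.25815330e-01  3.75759949e-05]
 [ 2.25815095e-01 -9.74169326e-01  1.29142980e-03]
 [ 3.28230029e-04 -1.24958711e-03 -9.99999165e-01]] 0.08796106678609904
```

View pics/top0.png

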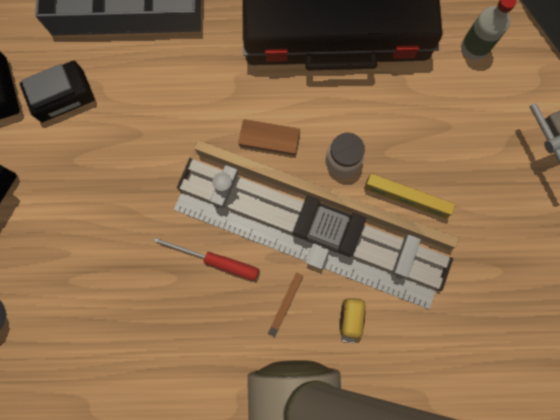

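View pics/side0.png

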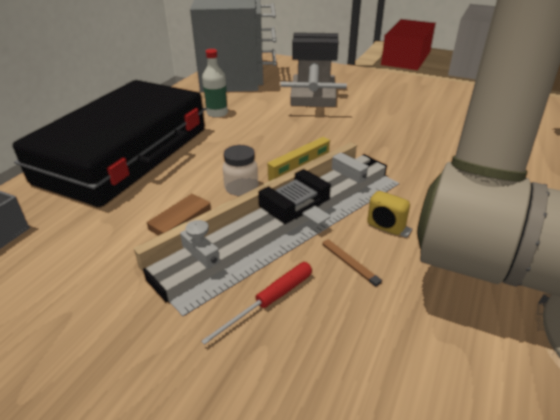

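The top view shows the key at about (329,227), the pin head at (222,182) and the plain stop at (407,257). The side view shows the pin head at (197,230) and the key at (293,193). I'll enlarge the rail to get its axis.

```bash
cat > h.py <<'E'
import numpy as np, cv2
from plant import *
def ray(n,u,v,z):
    i=camera_info(n); f=210/np.tan(np.radians(i["fovy"]/2)); R=np.array(i["R"]);c=-R.T@i["t"]
    d=R.T@np.array([(u-i["cx"])/f,(v-i["cy"])/f,1]); return c+d*(z-c[2])/d[2]
def pix(n,X):
    i=camera_info(n); f=210/np.tan(np.radians(i["fovy"]/2)); p=np.array(i["R"])@X+i["t"]; return p[:2]/p[2]*f+[i["cx"],i["cy"]]
E
python3 - <<'E'
from h import *
for n,u,v,z in [("top",329,227,.05),("side",293,193,.05),("top",222,181,.08),("side",197,229,.08),("top",407,257,.054),("top",198,144,.042),("top",455,240,.042),("top",177,211,.024),("top",432,304,.024)]: print(n,u,v,ray(n,u,v,z).round(4))
a=cv2.imread("pics/top0.png")[130:310,165:465]; b=cv2.resize(a,None,fx=2.6,fy=2.6,interpolation=cv2.INTER_CUBIC); cv2.imwrite("pics/c0.png",b)
E
```

```text
top 329 227 [ 0.5203 -0.0667  0.05  ]
side 293 193 [ 0.5247 -0.0576  0.05  ]
top 222 181 [0.6    0.1176 0.08  ]
side 197 229 [0.597  0.1257 0.08  ]
top 407 257 [ 0.4644 -0.1986  0.054 ]
top 198 144 [0.6801 0.1658 0.042 ]
top 455 240 [ 0.4936 -0.2873  0.042 ]
top 177 211 [0.5598 0.2061 0.024 ]
top 432 304 [ 0.384 -0.244  0.024]
```

View pics/c0.png

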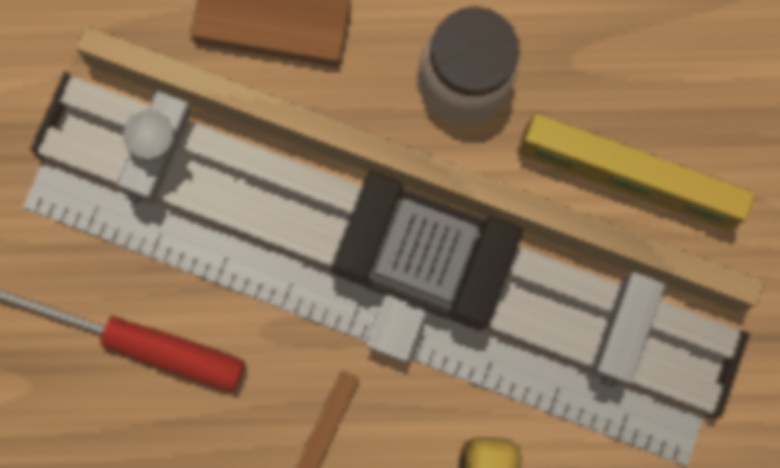

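The crop shows the key centre at top pixel (329,226) and the pin stop up and to the left of it. The rail y axis points about (0.378, 0.926), and the slider has about 0.13 m to travel. I'll move above the key with the fingers closing.

Call:
send_rows(
  motion="27.5 -20.7 0 0 0 0 -1;27.5 -20.7 0 0 0 0 -1;27.5 -20.7 0 0 0 0 -1;27.5 -20.7 0 0 0 0 -1;27.5 -20.7 0 0 0 0 -1;27.5 -20.7 0 0 0 0 -1;27.5 -20.7 0 0 0 0 -1;27.5 -20.7 0 0 0 0 -1;27.5 -20.7 0 0 0 0 -1;27.5 -20.7 0 0 0 0 -1;27.5 -20.7 0 0 0 0 -1;27.5 -20.7 0 0 0 0 -1",
)

```text
time: 1.1
ee_pos: [0.3903, -0.2177, 0.4047]
orientation: [[0.974, 0.226, -0.0], [0.226, -0.974, 0.0], [-0.0, -0.0, -1.0]]
wrist_force: [0.7, -0.3, 0.0]
opening: 0.0104
gripper_force: 0.0
```

Call:
send_rows(
  motion="27.5 -20.7 0 0 0 0 -1;27.5 -20.7 0 0 0 0 -1;27.5 -20.7 0 0 0 0 -1;27.5 -20.7 0 0 0 0 -1;27.5 -20.7 0 0 0 0 -1;27.5 -20.7 0 0 0 0 -1;0 0 0 0 0 0 -1",
)

```text
time: 1.68
ee_pos: [0.5245, -0.0573, 0.4041]
orientation: [[0.973, 0.23, 0.0], [0.23, -0.973, 0.001], [0.0, -0.001, -1.0]]
wrist_force: [-0.3, -0.4, -0.2]
opening: 0.0004
gripper_force: 0.0
```

Call:
send_rows(
  motion="0 0 10 0 0 -0.1195 -1;0 0 10 0 0 -0.1195 -1;0 0 10 0 0 -0.1195 -1;0 0 10 0 0 -0.1195 -1;0 0 10 0 0 -0.1195 -1;0 0 10 0 0 -0.1195 -1;0 0 10 0 0 -0.1195 -1;0 0 10 0 0 -0.1195 -1;0 0 10 0 0 0 -1;0 0 10 0 0 0 -1;0 0 10 0 0 0 -1;0 0 0 0 0 0 -1",
)

```text
time: 2.68
ee_pos: [0.5218, -0.0612, 0.293]
orientation: [[0.378, 0.926, -0.004], [0.926, -0.378, 0.001], [-0.0, -0.004, -1.0]]
wrist_force: [-0.8, 0.5, -0.5]
opening: 0.0005
gripper_force: 0.0
```

Run:
```python
from h import *
a=read_camera("side")
o=get_obs(); T=np.array(o["ee_pos"]); 
for z in (.127,.05): print(z,pix("side",np.array([T[0],T[1],z])))
b=cv2.resize(a[90:300,130:410],None,fx=2.8,fy=2.8,interpolation=cv2.INTER_CUBIC)
t=read_camera("top"); cv2.imwrite("pics/t1.png",t)
cv2.imwrite("pics/s1.png",b)
```

```text
0.127 [295.8562022  153.94264728]
0.05 [295.25611983 192.30104333]
```

View pics/s1.png

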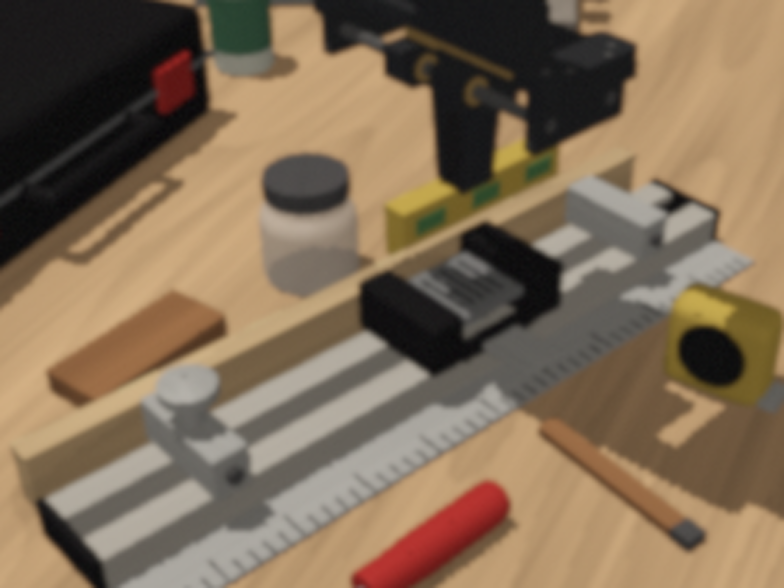

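The fingertip's lower end is at about (296,155), matching the projection. The slider's block tops have outer corners at crop (362,283), (435,342), (487,225) and (560,268).

Run:
```python
from h import *
s=np.array([(362,283),(435,340),(487,225),(560,268)])/2.8+[130,90]
t=np.array([(372,172),(335,266),(522,222),(487,325)])/2.6+[165,130]
for n,p in(("side",s),("top",t)):
    P=np.array([ray(n,*q,.0605) for q in p]); print(n,P.round(4)[:,:2].tolist(),P.mean(0).round(4), [np.linalg.norm(P[i]-P[j]).round(4) for i,j in((0,1),(2,3),(0,2),(1,3))])
o=get_obs();print(o["ee_pos"])
```

```text
side [[0.5733, -0.0246], [0.5083, 0.0084], [0.5304, -0.1181], [0.4695, -0.0914]] [ 0.5204 -0.0564  0.0605] [np.float64(0.073), np.float64(0.0665), np.float64(0.1029), np.float64(0.1071)]
top [[0.5741, -0.0312], [0.5107, -0.0046], [0.5377, -0.1303], [0.4692, -0.1038]] [ 0.5229 -0.0675  0.0605] [np.float64(0.0688), np.float64(0.0734), np.float64(0.1056), np.float64(0.1075)]
[ 0.52220467 -0.06128041  0.29472315]
```

Call:
send_rows(
  motion="0 0 15 0 0 0 -1;0 0 15 0 0 0 -1;0 0 15 0 0 0 -1;0 0 15 0 0 0 -1;0 0 8 0 0 0 -1;0 0 0 0 0 0 -1;0 0 0 0 0 0 -1",
)

```text
time: 3.37
ee_pos: [0.5225, -0.0611, 0.2273]
orientation: [[0.377, 0.926, 0.0], [0.926, -0.377, -0.0], [0.0, 0.0, -1.0]]
wrist_force: [0.7, -0.1, -0.1]
opening: 0.0005
gripper_force: 0.0
```

Run:
```python
from h import *
a=read_camera("side")
b=cv2.resize(a[130:240,210:370],None,fx=4.5,fy=4.5,interpolation=cv2.INTER_CUBIC)
cv2.imwrite("pics/s2.png",b)
```

```text
(no output)
```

View pics/s2.png

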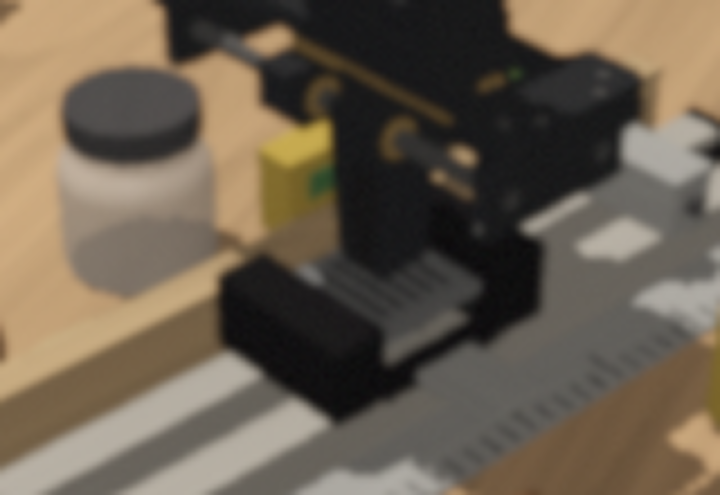

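The tip hovers about 11 mm over the key, between the two end blocks and clear of both. Now I'll press.

Call:
send_rows(
  motion="0 0 3 0 0 0 -1;0 0 3 0 0 0 -1;0 0 3 0 0 0 -1;0 0 2 0 0 0 -1;0 0 2 0 0 0 -1;0 0 2 0 0 0 -1;0 0 1 0 0 0 -1;0 0 0 0 0 0 -1;0 0 0 0 0 0 -1",
)

```text
time: 4.17
ee_pos: [0.5223, -0.061, 0.2112]
orientation: [[0.377, 0.926, 0.0], [0.926, -0.377, -0.0], [-0.0, 0.0, -1.0]]
wrist_force: [-1.0, 0.9, 7.4]
opening: 0.0006
gripper_force: 3.7
```

Call:
send_rows(
  motion="0 0 1 0 0 0 -1;0 0 1 0 0 0 -1;0 0 0 0 0 0 -1;3 0 0 0 0 0 -1;3 0 0 0 0 0 -1;3 0 0 0 0 0 -1;3 0 0 0 0 0 -1;3 0 0 0 0 0 -1;3 0 0 0 0 0 -1;3 0 0 0 0 0 -1;3 0 0 0 0 0 -1;3 0 0 0 0 0 -1",
)

```text
time: 5.17
ee_pos: [0.5326, -0.036, 0.2094]
orientation: [[0.377, 0.926, 0.001], [0.926, -0.377, -0.001], [-0.0, 0.001, -1.0]]
wrist_force: [-1.7, -0.9, 8.2]
opening: 0.0006
gripper_force: 4.0
```

Call:
send_rows(
  motion="5 0 0 0 0 0 -1;5 0 0 0 0 0 -1;5 0 0 0 0 0 -1;5 0 0 0 0 0 -1;5 0 0 0 0 0 -1;5 0 0 0 0 0 -1;5 0 0 0 0 0 -1;5 0 0 0 0 0 -1;0 0 0 0 0 0 -1;0 0 0 0 0 0 -1",
)

```text
time: 6.0
ee_pos: [0.5479, 0.0014, 0.2096]
orientation: [[0.377, 0.926, 0.002], [0.926, -0.377, -0.0], [0.001, 0.002, -1.0]]
wrist_force: [-0.3, 2.3, 8.9]
opening: 0.0003
gripper_force: 4.0
```

Run:
```python
from h import *
a=read_camera("side")
b=cv2.resize(a[130:280,170:370],None,fx=3.9,fy=3.9,interpolation=cv2.INTER_CUBIC)
cv2.imwrite("pics/s3.png",b)
```

```text
(no output)
```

View pics/s3.png

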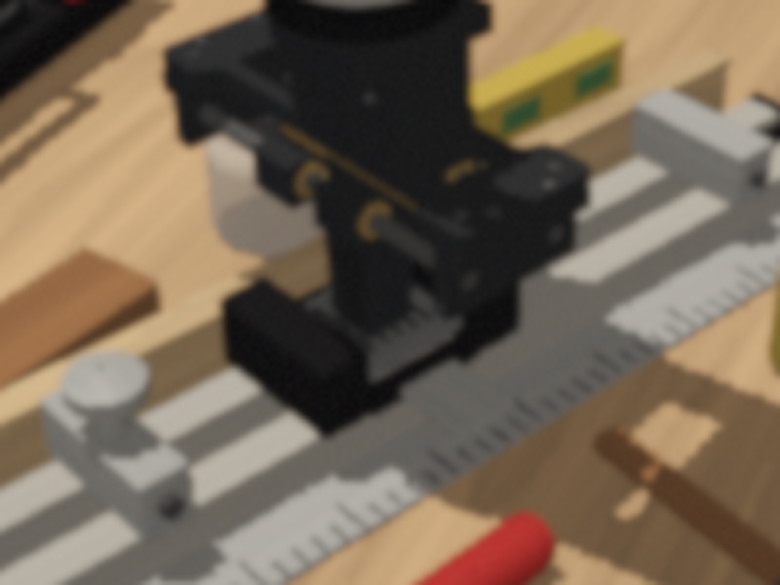

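The slider is moving with the tip while the key stays down. The pin stop is still clear ahead, so I'll keep pushing.

Call:
send_rows(
  motion="5 0 0 0 0 0 -1;5 0 0 0 0 0 -1;5 0 0 0 0 0 -1;5 0 0 0 0 0 -1;5 0 0 0 0 0 -1;5 0 0 0 0 0 -1;5 0 0 0 0 0 -1;5 0 0 0 0 0 -1;5 0 0 0 0 0 -1;5 0 0 0 0 0 -1;0 0 0 0 0 0 -1",
)

```text
time: 6.97
ee_pos: [0.5671, 0.0478, 0.2098]
orientation: [[0.377, 0.926, 0.003], [0.926, -0.377, -0.0], [0.001, 0.003, -1.0]]
wrist_force: [1.0, 1.1, 8.3]
opening: 0.0002
gripper_force: 4.0
```

Call:
send_rows(
  motion="2 0 0 0 0 0 -1;2 0 0 0 0 0 -1;2 0 0 0 0 0 -1;2 0 0 0 0 0 -1;2 0 0 0 0 0 -1;0 0 0 0 0 0 -1;0 0 0 0 0 0 -1",
)

```text
time: 7.55
ee_pos: [0.5708, 0.0566, 0.2098]
orientation: [[0.377, 0.926, 0.003], [0.926, -0.377, -0.0], [0.001, 0.003, -1.0]]
wrist_force: [0.8, 0.8, 7.1]
opening: 0.0003
gripper_force: 4.0
```

Call:
send_rows(
  motion="2 0 0 0 0 0 -1;2 0 0 0 0 0 -1;2 0 0 0 0 0 -1;2 0 0 0 0 0 -1;2 0 0 0 0 0 -1;0 0 0 0 0 0 -1;0 0 0 0 0 0 -1",
)

```text
time: 8.13
ee_pos: [0.5743, 0.0653, 0.2096]
orientation: [[0.377, 0.926, 0.002], [0.926, -0.377, -0.002], [-0.001, 0.002, -1.0]]
wrist_force: [-1.1, -5.1, 8.1]
opening: 0.0002
gripper_force: 4.0
```

Run:
```python
from h import *
a=read_camera("side")
b=cv2.resize(a[160:290,150:330],None,fx=4.3,fy=4.3,interpolation=cv2.INTER_CUBIC)
cv2.imwrite("pics/s4.png",b)
```

```text
(no output)
```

View pics/s4.png

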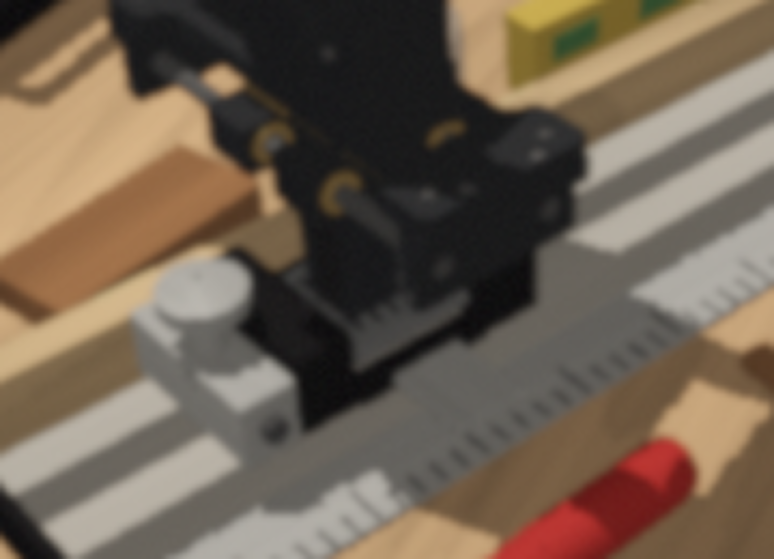

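The slider's end block looks to be against the pin stop, and the push force has risen. I'll keep pushing in small steps until the tip bears on the block face, to be sure.

Call:
send_rows(
  motion="2 0 0 0 0 0 -1;2 0 0 0 0 0 -1;2 0 0 0 0 0 -1;0 0 0 0 0 0 -1",
)

```text
time: 8.52
ee_pos: [0.5765, 0.0709, 0.2096]
orientation: [[0.377, 0.926, 0.001], [0.926, -0.377, -0.002], [-0.001, 0.002, -1.0]]
wrist_force: [-1.2, -4.4, 7.9]
opening: 0.0005
gripper_force: 4.0
```

Call:
send_rows(
  motion="2 0 0 0 0 0 -1;2 0 0 0 0 0 -1;2 0 0 0 0 0 -1;0 0 0 0 0 0 -1",
)

```text
time: 8.85
ee_pos: [0.5787, 0.0761, 0.2096]
orientation: [[0.377, 0.926, 0.001], [0.926, -0.377, -0.003], [-0.002, 0.002, -1.0]]
wrist_force: [-3.2, -7.3, 9.0]
opening: 0.0001
gripper_force: 7.1
```

Call:
send_rows(
  motion="1 0 0 0 0 0 -1;1 0 0 0 0 0 -1;0 0 0 0 0 0 -1;0 0 0 0 0 0 -1",
)

```text
time: 9.18
ee_pos: [0.579, 0.0766, 0.2096]
orientation: [[0.378, 0.926, -0.001], [0.926, -0.378, -0.005], [-0.005, 0.001, -1.0]]
wrist_force: [-6.3, -17.4, 10.9]
opening: 0.0007
gripper_force: 11.4
```

It's firm at 18 N against the stop. I'll ease the push slightly and lift straight up.

Call:
send_rows(
  motion="-1 0 0 0 0 0 -1;0 0 -2 0 0 0 -1;0 0 -2 0 0 0 -1;0 0 -2 0 0 0 -1;0 0 -2 0 0 0 -1;0 0 -2 0 0 0 -1;0 0 -2 0 0 0 -1;0 0 0 0 0 0 -1",
)

```text
time: 9.85
ee_pos: [0.5783, 0.0767, 0.2197]
orientation: [[0.378, 0.926, -0.004], [0.926, -0.378, -0.003], [-0.004, -0.003, -1.0]]
wrist_force: [-3.3, -8.9, -3.2]
opening: 0.0002
gripper_force: 4.8
```

Call:
send_rows(
  motion="-2 0 -3 0 0 0 -1;-2 0 -4 0 0 0 -1;0 0 -10 0 0 0 -1;0 0 -15 0 0 0 -1;0 0 -20 0 0 0 -1;0 0 -20 0 0 0 -1;0 0 -20 0 0 0 -1;-20 0 -20 0 0 0 -1;-30 0 -10 0 0 0 -1;-30 0 0 0 0 0 -1;-30 0 0 0 0 0 -1;0 0 0 0 0 0 -1",
)

```text
time: 10.85
ee_pos: [0.5346, -0.0308, 0.3441]
orientation: [[0.38, 0.925, 0.001], [0.925, -0.38, -0.001], [-0.001, 0.002, -1.0]]
wrist_force: [-0.0, -1.1, 0.3]
opening: 0.0003
gripper_force: 0.0
```

Run:
```python
from h import *
a=read_camera("side"); t=read_camera("top")
b=cv2.resize(a[160:290,150:330],None,fx=4.3,fy=4.3,interpolation=cv2.INTER_CUBIC)
cv2.imwrite("pics/s5.png",b); print(get_obs()["wrist_force"])
```

```text
[ 0.55795685  0.40358344 -0.21862198]
```

View pics/s5.png

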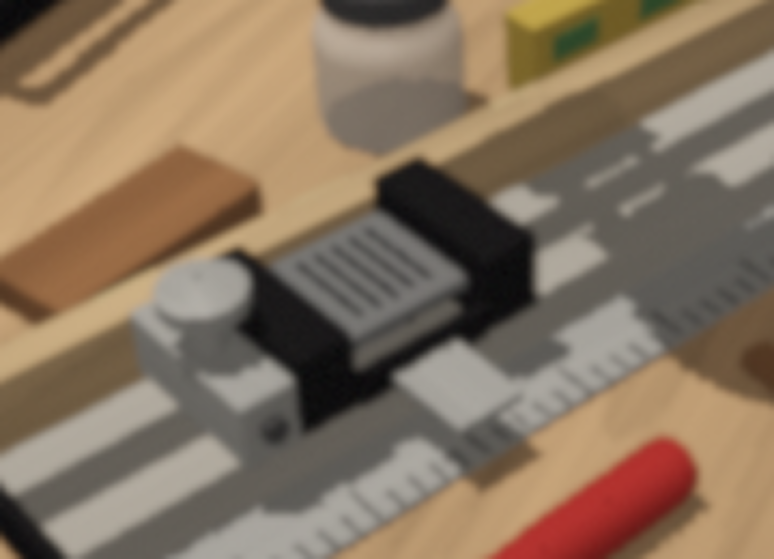

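The slider stands flush against the pinned stop at the same place as before release. The key is up and the arm is clear.

```bash
python3 -c "
from plant import *
print(hand_in())"
```

```text
the job is handed in; nothing more can be done
None
```

I set the slider against the pinned stop, with the key up and the arm clear (last picture), and handed the job in; `hand_in()` gave no verdict, so I have no pass/fail result to report.

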